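# Load the spring balance arm

## Robot

A 6-joint arm with a two-finger parallel gripper is mounted at the origin on a cart in front of the work surface, level with it; the furniture and walls round the work are solid. World frame = base frame: x ahead of the robot, y to its left, z up, the work surface at z = 0. Lengths are in m, angles in rad, forces in N, time in s.
With the tool pointing down it reaches from about 0.35 to 0.975 m from the base axis. Payload 4.9 kg.
Tool frame: the origin (TCP) lies on the centre line of the jaws, within the pads' length; the fingertips stand 25 mm ahead of it and the grasp point (between the pads) lies 6 mm ahead of it; z points along the fingers, y is the line along which they close (so a half turn about z gives the same grasp; the last joint's range is limited). The gripper opens to 85 mm and grips with 20 to 120 N. Pads are 22 mm wide; open, the fingers measure 114 mm over their backs; the gripper's body (76 mm by 85 mm) begins 54 mm behind the grasp point. The pads swing forward as they close: fully open they stand 13 mm farther back than shut.
Start: joints at [1.145, 0.053, 1.613, -0, 1.476, -0.119], TCP at [0.189, 0.596, 0.256] pointing down, gripper open.
Joint ranges: [-3.01, 3.01], [-1.01, 2.22], [0.06, 2.58], [-1.02, 4.17], [0.09, 2.62], [-3.14, 3.14]. Speed limits (rad/s): [2.57, 2.57, 3.14, 3.14, 3.14, 3.14].

## Interface

Orientations are given as a unit quaternion [w, x, y, z].
In Python, from plant import state, grab_frame, get_calibration, job gives the robot as it stands. The module is installed in compiled form; this text tells all that it offers.
- The arm moves only by the tool move_arm, never from a script. Its argument "targets" is a list that holds one entry, the list of rows, each a list of 5 numbers: the opening in per cent of the stroke, from 0 (shut) to 100 (fully open), then the shift along the tool's x, y, z as a fraction of full scale, then the turn about the tool's z as a fraction of full scale. A call has 1 to 5 rows; each row shifts and turns the commanded pose from where the row before left it, along the tool's axes as they then stand; what a row does not reach is not made up. Full scale, the value 1, is 0.6 m for a shift and 6 degrees for a turn. A row lasts 1/12 s, in which the tool goes at most 41.7 mm and 7.16 degrees, less where a joint would pass 70% of its speed; a pose out of reach is approached as far as the arm can. A call with a number of a shift or a turn outside -1 to 1 is refused whole. A call with a gripper value outside its range is refused whole. The fingers move at their own pace and stop on an object; the grip force is fixed at half the most. Time passes only in rows, so rows that do not move let the fingers close. It gives the time, the measured TCP pose, the force, the opening and the grip force at its end, in the units of the state.
- state(): the state, without advancing time (a new reading comes with each control period).
- grab_frame(name): name is "side" or "top" or "wrist"; returns the picture (400x640x3 uint8, red, green, blue); there is no depth.
- get_calibration(name): a dict with "vertical_fov" (degrees; the focal length in pixels is half the picture's height over the tangent of half this angle, whatever the lens; pixels are square), "cx", "cy" (the principal point, pixels), "R" (3x3) and "t" (3): a world point X has camera coordinates R X + t. Camera axes: x right, y down, z forward; pixel columns grow to the right and rows downward; lengths in m; the calibration is good to about 2 mm. A picture is of the moment at which its call begins: read the wrist's pose just before it. get_calibration takes no time and is no camera call; for the wrist camera it gives the pose at the moment of the call.
- job.job_done(): hands the job in; it is judged then, once.
The state is a dict: "time": time; "joint_pos": joint angles; "joint_vel": joint speeds; "joint_efforts": joint torques, N m; "tool_pos": TCP position; "tool_rot": TCP orientation; "contact_force": force on the tool from outside, world axes, zero at the start; "ft_torque": the same for the moment, N m; "gripper_width": opening from 0.0 (shut) to 1.0 (fully open); "grasp_force": force on a finger pad.
Only numpy, scipy, OpenCV 4.12 (cv2) and the standard library are available. Lean on these libraries where they do the work, as an engineer would, in place of code of your own. Each camera call takes 0.05 s, during which the arm holds its last target. There are 200 camera calls.

## Task

Hang the small metal pail by its two side pins in the notches of the fork on the sprung balance arm, lowering it so the arm sinks smoothly, and let go only once the arm has settled under the weight. Then stand the larger of the two stemmed ball weights inside the hanging pail, lowering it gently so the arm again never drops or springs suddenly, and leave it all hanging still. Leave the smaller weight alone, and do not tip the pail over.

Things in the scene. Friction and masses are not known exactly. Their poses are not given: they have to be found in the camera images.
- balance_stand: Fixed metal stand: grey base plate 120 x 130 x 16 mm, post, arm pivot 180 mm above the table. Origin on the table under the pivot. The arm points along its own -y axis; the pivot axis is parallel to its x axis. A white scale plate beside the pivot reaches 235 mm high. The arm: a 14 x 10 mm beam that forks in a cross bar 95 mm before the seat into two prongs of 10 x 10 mm, gap between them 88 mm.
- balance_arm (a joint): Hinge of the arm, rad. 0 = unloaded rest, arm tilted 0.25 rad upward; grows as the free end sinks (0.25 = level); stop at 0.85. A spring of 2.2 Nm/rad (about 45 N/m at the seat), damped, carries the load: 100 g on the fork sinks it by about 22 mm, the pail alone 43 to 67 mm, the large weight a further 33 to 53 mm; it settles in about 1 s.
- yoke_seat (a point): Midpoint between the fork's two notches, where the middle of the pin line lies when seated: 220 mm from the pivot, about 243 mm above the table when unloaded. Prong centres are 49 mm to either side; each has a V notch open upward (ears 20 mm high, about 24 mm apart at the top; seat 10 mm above the prong's centre line). Its x axis runs from notch to notch, its -y axis out along the arm.
- pail: Loose open aluminium pail, outside diameter 66, height 90, wall 3, floor 5 mm; 0.20 to 0.31 kg. Origin at the centre of its underside, z up. Two 8 mm pins stick out along +x and -x, 72 mm above the underside, to 63.5 mm from the centre; 16 mm collars at the wall (to 36.5 mm) and end discs (from 59.5 mm), prongs go between. Either pin fits either notch. Grip across the outside along its y axis.
- pail_pins (a point): Centre of the pail on the line of the two pins, 72 mm above the underside; axes as the pail's.
- large_bob: Loose steel weight: a ball of 46 mm diameter with a flat foot (25 mm diameter) and a straight upright stem of 12 mm diameter, total height 145 mm, 0.16 to 0.24 kg. Origin at the centre of the foot, z up the stem. Stands on its foot. Its stem reaches 60 mm above the rim when it stands in the pail.
- pail_floor (a point): Centre of the pail's inner floor, 5 mm above its underside.
- small_bob: Loose steel weight of the same kind, smaller: ball 32 mm diameter, total height 110 mm, stem 12 mm. Origin at the centre of the foot. Bystander, not to be moved.
Not all that is in view belongs to the job. Leave any red look-alike of the pail alone.

How it is judged:
By the outcome, as a careful person would: the job done as asked, in the order asked, and still so for the second after the job is handed in, with the robot touching nothing.
It also fails if it takes over 69 s, if anything falls off the work surface, if the arm or the gripper's body presses on something with over 40 N, if the wrist force passes 120 N, or if a joint passes its speed limit or range.

## Working session

There is one attempt and no reset: what is moved stays moved. The work goes in short steps, Python scripts to look and compute and a tool call to move; the robot and the scene stay as the last step left them, time stands still between calls to the robot, and variables do not carry over. Pictures are saved under pics/ and viewed, at most 10 in all, crops included, and the job is handed in when it is done.

Besides the shell and the picture viewer there is one more tool, called after "Request:" in YAML: its name, and indented under it one key for each argument. move_arm: Moves the arm, as the interface text tells. Shift numbers are shares of 0.6 m and turn numbers shares of 6 degrees, none past 1 either way. Its arguments: {"type":"object","properties":{"targets":{"type":"array"}},"required":["targets"]}

```bash
mkdir -p pics; cat > h.py <<'E'
import numpy as np, cv2
from plant import state, grab_frame, get_calibration, job
def shot(n,f):
    im=grab_frame(n); cv2.imwrite(f'pics/{f}.png',im[:,:,::-1]); return im
def ray(c,u,v):
    f=200/np.tan(np.radians(c['vertical_fov'])/2); R=np.array(c['R']);t=np.array(c['t'])
    d=R.T@np.array([(u-c['cx'])/f,(v-c['cy'])/f,1]); return -R.T@t,d
def atz(c,u,v,z):
    o,d=ray(c,u,v); return o+d*(z-o[2])/d[2]
def proj(c,X):
    f=200/np.tan(np.radians(c['vertical_fov'])/2); p=np.array(c['R'])@np.array(X)+np.array(c['t']); return np.array([c['cx']+f*p[0]/p[2],c['cy']+f*p[1]/p[2]])
def tri(*rs):
    A=0;b=0
    for o,d in rs:
        d=d/np.linalg.norm(d);P=np.eye(3)-np.outer(d,d);A=A+P;b=b+P@o
    return np.linalg.solve(A,b)
E
python3 - <<'E'
from h import *
s=state();print(s)
for n in("side","top"):
    shot(n,n+"0");c=get_calibration(n);print(n,c, ray(c,320,200))
a=cv2.imread('pics/side0.png');b=cv2.imread('pics/top0.png')
E
```

```text
{'time': 0.0, 'joint_pos': array([ 1.14497007e+00,  5.33759714e-02,  1.61432694e+00,  2.03810597e-05,
        1.47602138e+00, -1.19018918e-01]), 'joint_vel': array([-0.00071902,  0.00213669, -0.00076986, -0.00230049, -0.00089992,
        0.00134443]), 'joint_efforts': array([ 1.69310515e-03, -3.93677080e+01, -3.70182288e+01,  2.84431763e-05,
        7.04649225e-03, -4.49773125e-06]), 'tool_pos': array([0.18852094, 0.59527134, 0.25503145]), 'tool_rot': array([-2.96545287e-04,  1.52803589e-01,  9.88256003e-01, -1.02378611e-03]), 'contact_force': array([-0.3969673 ,  0.32897593,  0.30335773]), 'ft_torque': array([-0.00501815,  0.01385189, -0.02280732]), 'grasp_force': 0.0, 'gripper_width': 1.003144112663832}
side {'vertical_fov': 54.55313142113096, 'cx': 320.86626489135284, 'cy': 194.67787796536052, 'R': array([[ 0.9784931 , -0.20619183, -0.00601549],
       [-0.10903048, -0.49221389, -0.86361904],
       [ 0.17511028,  0.84570114, -0.50410909]]), 't': array([-0.5383455 ,  0.20103614,  1.08026412])} (array([ 0.35952107, -0.92563026,  0.71495118]), array([ 0.17142899,  0.83940797, -0.51594535]))
top {'vertical_fov': 55.64266329786637, 'cx': 319.93191506995873, 'cy': 202.00894638007242, 'R': array([[ 0.00679198, -0.99966671,  0.02490652],
       [-0.98059997, -0.01153776, -0.19567978],
       [ 0.19590193, -0.02309428, -0.98035151]]), 't': array([6.42938223e-04, 5.66633619e-01, 1.10766933e+00])} (array([0.33864198, 0.03276123, 1.19676803]), array([ 0.20110108, -0.02321271, -0.97930979]))
```

View pics/side0.png

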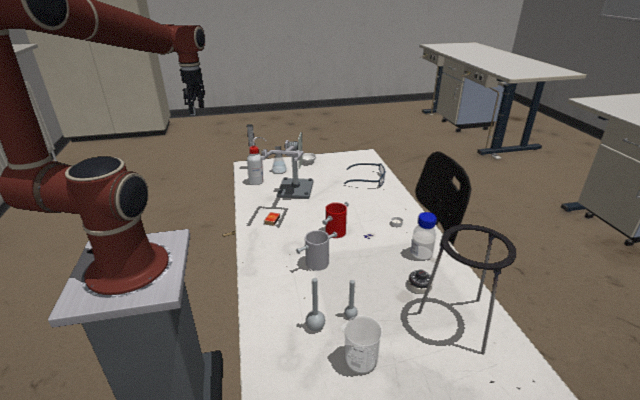

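View pics/top0.png

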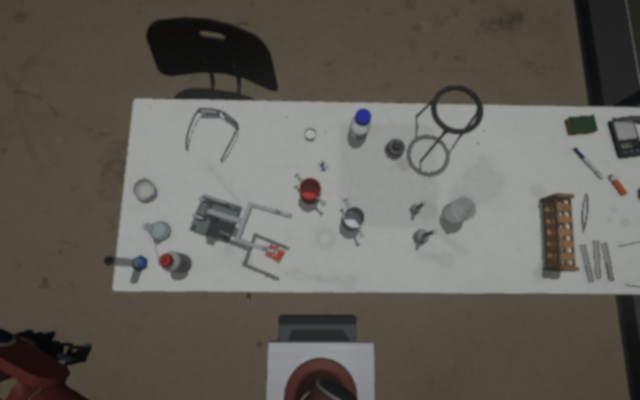

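The side view shows the grey pail at (317,250), the red look-alike at (336,220), the stand at (295,187), and the bobs at (315,322) and (351,312). In the top view the pail is at (352,220), the stand at (215,217), and the bobs at (422,237) and (416,210). Next I'll enlarge crops.

```bash
python3 - <<'E'
from h import *
a=cv2.imread('pics/side0.png');b=cv2.imread('pics/top0.png')
cv2.imwrite('pics/c1.png',cv2.resize(b[175:285,180:380],None,fx=4,fy=4,interpolation=cv2.INTER_CUBIC))
x=cv2.resize(a[140:240,230:360],None,fx=4.5,fy=4.5,interpolation=cv2.INTER_CUBIC)
cv2.imwrite('pics/c2.png',x)
x=cv2.resize(a[195:345,270:400],None,fx=4,fy=4,interpolation=cv2.INTER_CUBIC)
y=cv2.resize(b[190:260,395:445],None,fx=5,fy=5,interpolation=cv2.INTER_CUBIC)
z=np.zeros((600,780,3),np.uint8);z[:600,:520]=x;z[:350,525:775]=y
cv2.imwrite('pics/c3.png',z)
E
```

```text
(no output)
```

View pics/c1.png

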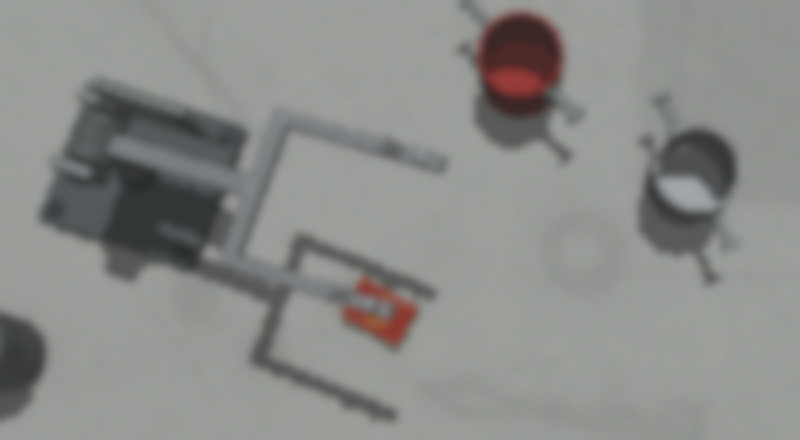

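View pics/c2.png

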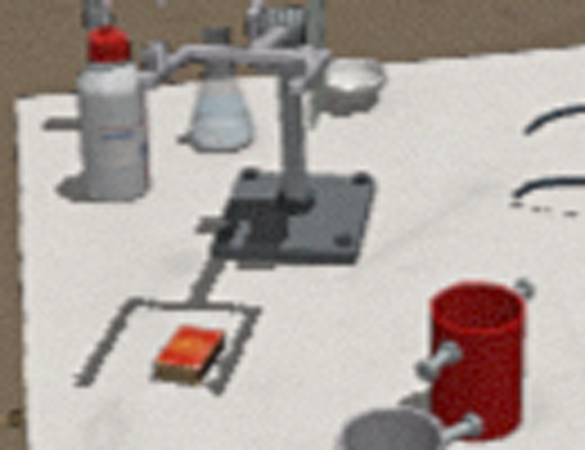

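View pics/c3.png

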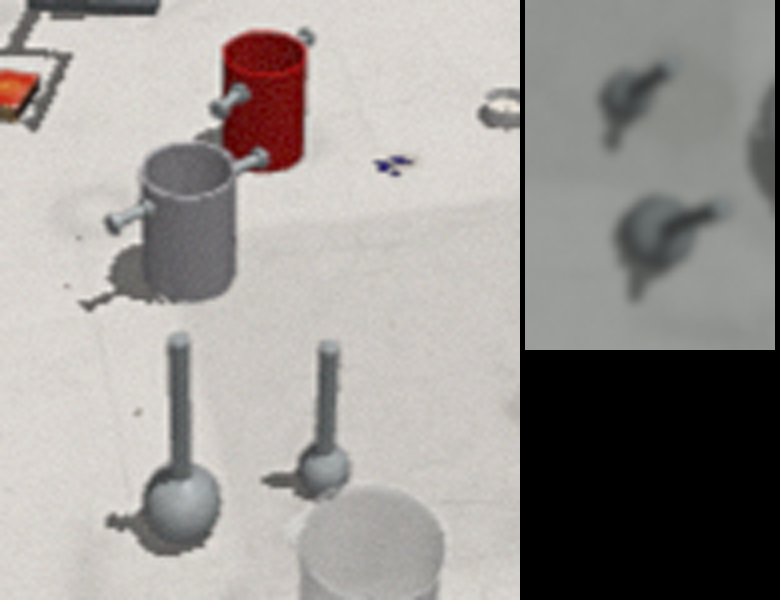

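Top-crop positions:
- Pail pin discs are at about (664,100) and (728,240).
- Fork cross-bar corners are at (280,118) and (235,245).
- Prong tips are at (443,163) and about (392,308).

The side crop shows pail pin discs at (114,222) and (262,157), and the fork tips at (147,82) and (305,87). Next I'll triangulate.

```bash
python3 - <<'E'
from h import *
T=get_calibration('top');S=get_calibration('side')
t1=lambda x,y:ray(T,180+x/4-.4,175+y/4-.4)
s2=lambda x,y:ray(S,230+x/4.5-.4,140+y/4.5-.4)
s3=lambda x,y:ray(S,270+x/4-.4,195+y/4-.4)
t3=lambda x,y:ray(T,395+(x-525)/5-.4,190+y/5-.4)
P=[tri(t1(664,100),s3(262,157)),tri(t1(728,240),s3(114,222))]
print('pins tri',P)
zz=lambda r,z:r[0]+r[1]*(z-r[0][2])/r[1][2]
A,B=zz(t1(664,100),.072),zz(t1(728,240),.072);print('pins z',A,B,np.linalg.norm(A-B),'mid',(A+B)/2,'dir deg',np.degrees(np.arctan2(*(A-B)[1::-1])))
print('rim',zz(t1(698,170),.09))
for n,a,b,l in(('tipR',(443,163),(305,87),0),('tipL',(392,308),(147,82),0)):print(n,tri(t1(*a),s2(*b)))
C1,C2=zz(t1(280,118),.211),zz(t1(235,245),.211);print('cross',C1,C2,np.linalg.norm(C1-C2))
E1,E2=zz(t1(443,163),.247),zz(t1(392,308),.247);print('tips',E1,E2,np.linalg.norm(E1-E2),np.linalg.norm(C1-E1))
print('large stem top',tri(t3(722,208),s3(178,340)),'ball',tri(t3(653,232),s3(181,503)))
print('small stem top',tri(t3(664,70),s3(328,346)))
E
```

```text
pins tri [array([ 0.57378297, -0.07171936,  0.0739339 ]), array([ 0.46489   , -0.11870525,  0.07237307])]
pins z [ 0.57177817 -0.07164143  0.072     ] [ 0.46568543 -0.11879397  0.072     ] 0.11609923456066436 mid [ 0.5187318 -0.0952177  0.072    ] dir deg 23.96258340128762
rim [ 0.51541519 -0.09485459  0.09      ]
tipR [0.49733636 0.0853341  0.23997545]
tipL [0.40197752 0.11530358 0.24032091]
cross [0.52781838 0.1950709  0.211     ] [0.44366613 0.22050811 0.211     ] 0.08791275864728049
tips [0.49308576 0.0851163  0.247     ] [0.40156685 0.114727   0.247     ] 0.09618994369890432 0.12079887996942537
large stem top [ 0.46972185 -0.31378566  0.14303657] ball [ 0.46998281 -0.31101264  0.01612894]
small stem top [ 0.55739442 -0.29623518  0.10516282]
```

The measurements match the sizes given. Next I raise the tool and move over the fork, which is already aligned with the tool.

Request:
move_arm:
  targets:
    - [[100,0,0,-0.065,0],[100,0,0,-0.065,0],[100,0,0,-0.065,0],[100,0,0,-0.065,0],[100,0,0,-0.04,0]]

```text
time: 0.52
tool_pos: [0.1888, 0.596, 0.4412]
tool_rot: [0.001, 0.153, 0.988, 0.002]
contact_force: [-0.2, -0.1, -0.2]
gripper_width: 0.998
grasp_force: 0.0
```

Request:
move_arm:
  targets:
    - [[100,-0.0476,-0.0439,0,0],[100,-0.0476,-0.0439,0,0],[100,-0.0476,-0.0439,0,0],[100,-0.0476,-0.0439,0,0],[100,-0.0476,-0.0439,0,0]]

```text
time: 0.93
tool_pos: [0.2854, 0.4255, 0.4357]
tool_rot: [-0.0, 0.152, 0.988, -0.0]
contact_force: [0.2, -0.0, 0.4]
gripper_width: 0.999
grasp_force: 0.0
```

Request:
move_arm:
  targets:
    - [[100,-0.0476,-0.0439,0,0],[100,-0.0476,-0.0439,0,0],[100,-0.0476,-0.0439,0,0],[100,-0.0476,-0.0439,0,0],[100,-0.0476,-0.0439,0,0]]

```text
time: 1.35
tool_pos: [0.3817, 0.2567, 0.4359]
tool_rot: [-0.0, 0.153, 0.988, -0.0]
contact_force: [1.2, 0.2, 0.7]
gripper_width: 1.004
grasp_force: 0.0
```

Request:
move_arm:
  targets:
    - [[100,-0.0476,-0.0439,0,0],[100,-0.0476,-0.0439,0,0],[100,-0.0476,-0.0439,0,0],[100,-0.0476,-0.0439,0,0],[100,0,0,0,0]]

```text
time: 1.77
tool_pos: [0.4606, 0.1185, 0.4349]
tool_rot: [-0.0, 0.157, 0.988, -0.001]
contact_force: [-0.7, -0.1, -0.2]
gripper_width: 0.997
grasp_force: 0.0
```

```bash
python3 - <<'E'
from h import *
s=state();c=get_calibration('wrist');print(s['time'],s['tool_pos'],s['tool_rot'],s['joint_pos'])
print(c,proj(c,[.4587,.1223,.243]),proj(c,[.5185,-.095,.09]))
a=shot('wrist','w1')
np.save('w1.npy',np.array([c],dtype=object),allow_pickle=True)
E
```

```text
1.7667 [0.46055579 0.11851934 0.43492383] [-4.72343421e-04  1.56768467e-01  9.87634302e-01 -1.38191707e-03] [ 0.09652911 -0.34711009  1.68044924 -0.00250923  1.80986152 -1.16002348]
{'vertical_fov': 58.88544475572411, 'cx': 322.8078220486987, 'cy': 199.66271908020698, 'R': array([[ 0.31012843,  0.95068858, -0.00340164],
       [ 0.91739849, -0.29832624,  0.26340362],
       [ 0.24940002, -0.08480961, -0.96467972]]), 't': array([-0.25446698, -0.4684674 ,  0.44699755])} [326.42433989 177.12914996] [191.56914133 241.85793296]
```

View pics/w1.png

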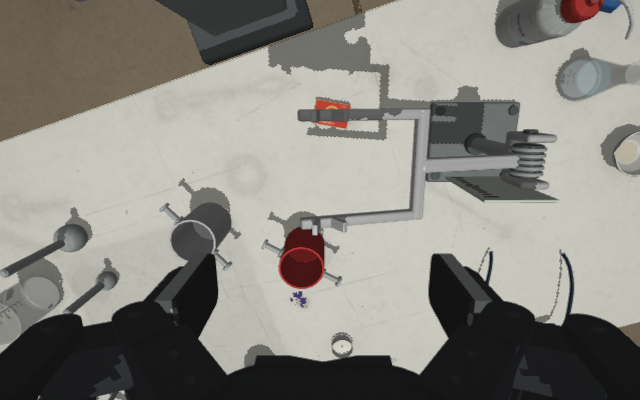

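The wrist view shows the fork, with its prongs at rows 114 and 220 and ears near columns 310–345. The pail pins are near (165,210) and (225,266). I'll enlarge the notches.

```bash
python3 - <<'E'
from h import *
a=cv2.imread('pics/w1.png')
z=np.zeros((600,800,3),np.uint8)
z[:240,:480]=cv2.resize(a[90:130,290:370],None,fx=6,fy=6,interpolation=cv2.INTER_CUBIC)
z[245:545,:480]=cv2.resize(a[200:250,290:370],None,fx=6,fy=6,interpolation=cv2.INTER_CUBIC)
z[0:400,485:797]=cv2.resize(a[190:290,155:233],None,fx=4,fy=4,interpolation=cv2.INTER_CUBIC)
cv2.imwrite('pics/c4.png',z)
E
```

```text
(no output)
```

View pics/c4.png

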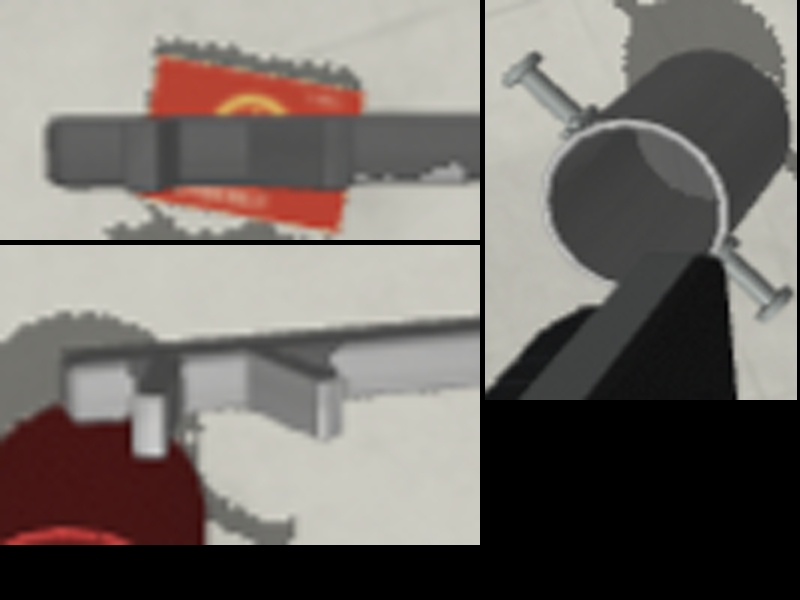

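The ear-top midpoints in the crop are about (240,150) on one prong and (240,418) on the other. The pail pin discs are at (522,70) and (772,303), and the rim is visible at centre (637,203).

```bash
python3 - <<'E'
from h import *
c=np.load('w1.npy',allow_pickle=True)[0]
q=lambda x,y:(290+x/6-.4,y)
U=(290+240/6-.4,90+150/6-.4);L=(290+240/6-.4,200+(418-245)/6-.4)
for z in(.243,.253,.258,.263):
    a,b=atz(c,*U,z),atz(c,*L,z);d=b-a;print(z,(a+b)/2,np.linalg.norm(d),np.degrees(np.arctan2(d[1],d[0])))
# ears separately
for l,r,y0 in(((143,150),(338,150),90),((150,427),(330,409),200-245/6)):
    A=atz(c,290+l[0]/6-.4,y0+l[1]/6-.4,.262);B=atz(c,290+r[0]/6-.4,y0+r[1]/6-.4,.256);print(A,B,np.linalg.norm(A-B))
P=lambda x,y:(155+(x-485)/4-.4,190+y/4-.4)
a,b=atz(c,*P(522,70),.072),atz(c,*P(772,303),.072);d=b-a;print('pail',(a+b)/2,np.linalg.norm(d),np.degrees(np.arctan2(d[1],d[0])))
print('rim',atz(c,*P(637,203),.09))
E
```

```text
0.243 [0.45683708 0.12587703 0.243     ] 0.10295191042508983 -17.77779362526943
0.253 [0.45491812 0.12633386 0.253     ] 0.09963878849668456 -17.77779362526944
0.258 [0.45395865 0.12656227 0.258     ] 0.09798222753248191 -17.77779362526944
0.263 [0.45299917 0.12679068 0.263     ] 0.09632566656827925 -17.77779362526944
[0.40315547 0.12918903 0.262     ] [0.41151372 0.15422117 0.256     ] 0.02706415238855044
[0.4964851  0.09909727 0.262     ] [0.50408493 0.12453331 0.256     ] 0.02721671390538211
pail [ 0.51799441 -0.0951348   0.072     ] 0.12210692490579637 24.337241345259635
rim [ 0.51686119 -0.0927097   0.09      ]
```

Both estimates agree. Next I go over the pail, turning and lowering.

Request:
move_arm:
  targets:
    - [[100,-0.0333,-0.0516,0,0],[100,-0.0333,-0.0516,0,0],[100,-0.0333,-0.0516,0,0],[100,-0.0333,-0.0516,0,0],[100,-0.0333,-0.0516,0,0]]

```text
time: 2.23
tool_pos: [0.507, -0.0546, 0.4362]
tool_rot: [0.0, 0.152, 0.988, 0.0]
contact_force: [0.4, 0.0, 1.2]
gripper_width: 1.0
grasp_force: 0.0
```

Request:
move_arm:
  targets:
    - [[100,-0.0333,-0.0516,0,0],[100,0,0,0.05,-1],[100,0,0,0.05,-1],[100,0,0,0.05,-1],[100,0,0,0.05,-1]]

```text
time: 2.65
tool_pos: [0.5166, -0.0888, 0.3148]
tool_rot: [0.0, -0.059, 0.998, 0.0]
contact_force: [0.6, -0.0, -1.1]
gripper_width: 1.0
grasp_force: 0.0
```

Request:
move_arm:
  targets:
    - [[100,0,0,0.05,-1],[100,0,0,0.05,-1],[100,0,0,0.05,-1],[100,0,0,0,0],[100,0,0,0,0]]

```text
time: 3.07
tool_pos: [0.5156, -0.0884, 0.2246]
tool_rot: [-0.002, -0.211, 0.978, 0.001]
contact_force: [1.4, -0.2, 1.3]
gripper_width: 0.998
grasp_force: 0.0
```

```bash
cat >> h.py <<'E'
def pose():
    s=state();q=s['tool_rot'];a=2*np.degrees(np.arctan2(q[2],q[1]))
    return s,a
def go(X,Y,Z=None):
    s,a=pose();p=s['tool_pos'];r=np.radians(a);d=np.array([X,Y])-p[:2]
    tx=np.array([np.cos(r),np.sin(r)]);ty=np.array([np.sin(r),-np.cos(r)])
    print('t',s['time'],'pos',p,'ang x',a,'shift units x,y',d@tx/.6,d@ty/.6,'z',None if Z is None else (p[2]-Z)/.6,'w',s['gripper_width'],'F',s['contact_force'],s['grasp_force'])
E
python3 - <<'E'
from h import *
go(.518,-.095,.074)
E
```

```text
t 3.0667 pos [ 0.51562517 -0.08839537  0.22455197] ang x 204.34362113565206 shift units x,y 0.0009313307379345422 -0.011660561705422713 z 0.25091995071172446 w 0.9975682330813683 F [ 1.37083219 -0.22723967  1.25386706] 0.0
```

Request:
move_arm:
  targets:
    - [[100,0.001,-0.0115,0.02,0],[100,0,0,0.05,0],[100,0,0,0.05,0],[100,0,0,0.05,0],[100,0,0,0.04,0]]

```text
time: 3.48
tool_pos: [0.5203, -0.0969, 0.1006]
tool_rot: [0.001, -0.211, 0.978, -0.001]
contact_force: [-0.7, -0.3, -0.6]
gripper_width: 0.999
grasp_force: 0.0
```

Request:
move_arm:
  targets:
    - [[100,0,0,0.025,0],[100,0,0,0.015,0],[100,0,0,0,0],[60,0,0,0,0],[60,0,0,0,0]]

```text
time: 3.9
tool_pos: [0.5208, -0.0963, 0.0791]
tool_rot: [0.002, -0.211, 0.977, -0.0]
contact_force: [-0.8, 3.3, 3.8]
gripper_width: 0.773
grasp_force: 66.0
```

Request:
move_arm:
  targets:
    - [[60,0,0,0,0],[60,0,0,0,0],[60,0,0,0,0],[60,0,0,0,0],[60,0,0,0,0]]

```text
time: 4.32
tool_pos: [0.521, -0.0967, 0.0791]
tool_rot: [0.002, -0.211, 0.977, -0.001]
contact_force: [-0.6, 1.9, 5.9]
gripper_width: 0.767
grasp_force: 67.6
```

Request:
move_arm:
  targets:
    - [[60,0,0,-0.02,0],[60,0,0,-0.05,0],[60,0,0,-0.065,0],[60,0,0,-0.065,0],[60,0,0,-0.065,0]]

```text
time: 4.73
tool_pos: [0.5182, -0.0963, 0.2371]
tool_rot: [-0.0, -0.211, 0.977, -0.0]
contact_force: [1.1, -0.1, -3.0]
gripper_width: 0.763
grasp_force: 68.0
```

Request:
move_arm:
  targets:
    - [[60,0,0,-0.065,0],[60,0,0,-0.065,0],[60,0,0,-0.065,0],[60,0,0,-0.06,0],[60,0,0,-0.02,1]]

```text
time: 5.15
tool_pos: [0.5197, -0.0968, 0.4085]
tool_rot: [0.005, -0.159, 0.987, -0.003]
contact_force: [0.5, 0.4, -1.8]
gripper_width: 0.77
grasp_force: 68.0
```

Request:
move_arm:
  targets:
    - [[60,0,0,0,1],[60,0,0,0,1],[60,0,0,0,1],[60,0,0,0,1],[60,0,0,0,1]]

```text
time: 5.57
tool_pos: [0.5185, -0.0964, 0.4006]
tool_rot: [-0.0, 0.104, 0.995, -0.0]
contact_force: [-0.4, -0.7, -3.3]
gripper_width: 0.765
grasp_force: 68.0
```

Request:
move_arm:
  targets:
    - [[60,0,0,0,1],[60,0.03,0.045,0,0],[60,0.035,0.05,0,0],[60,0.035,0.05,0,0],[60,0,0,0,0]]

```text
time: 5.98
tool_pos: [0.4862, 0.0091, 0.4012]
tool_rot: [0.0, 0.15, 0.989, 0.001]
contact_force: [-0.1, -0.6, -2.9]
gripper_width: 0.768
grasp_force: 68.6
```

```bash
python3 - <<'E'
from h import *
go(.455,.123,.33)
E
```

```text
t 5.9833 pos [0.4861863  0.00910408 0.4011954 ] ang x 162.7269586970495 shift units x,y 0.10599738622783482 0.16583211455127975 z 0.11865899484282294 w 0.7682545306739064 F [-0.13058932 -0.57815142 -2.90231591] 68.5541557520628
```

Request:
move_arm:
  targets:
    - [[60,0.0265,0.0415,0,0],[60,0.0265,0.0415,0,0],[60,0.0265,0.0415,0,0],[60,0.0265,0.0415,0,0],[60,0,0,0,0]]

```text
time: 6.4
tool_pos: [0.4559, 0.1223, 0.4008]
tool_rot: [-0.0, 0.15, 0.989, 0.001]
contact_force: [0.8, -0.3, -3.4]
gripper_width: 0.766
grasp_force: 69.0
```

Request:
move_arm:
  targets:
    - [[60,0,0,0.04,0],[60,0,0,0.045,0],[60,0,0,0.045,0],[60,0,0,0.03,0],[60,0,0,0.02,0]]

```text
time: 6.82
tool_pos: [0.4564, 0.1181, 0.2895]
tool_rot: [-0.002, 0.153, 0.988, -0.001]
contact_force: [-0.0, -0.3, -2.2]
gripper_width: 0.766
grasp_force: 68.9
```

```bash
python3 - <<'E'
from h import *
go(.455,.123,.25)
T=get_calibration('top');S=get_calibration('side');c=get_calibration('wrist')
for C in(T,S,c): print(proj(C,[.455,.123,.2435]))
a=shot('wrist','w2')[:,:,::-1];t=shot('top','t2')[:,:,::-1];s=shot('side','s2')[:,:,::-1]
z=np.zeros((600,800,3),np.uint8)
z[:250,:400]=cv2.resize(a,(400,250),interpolation=cv2.INTER_AREA)
u,v=map(int,proj(T,[.455,.123,.2435])); z[255:595,:400]=cv2.resize(t[v-34:v+34,u-40:u+40],(400,340),interpolation=cv2.INTER_CUBIC);print(u-40,v-34)
u,v=map(int,proj(S,[.455,.123,.2435])); z[:480,405:797]=cv2.resize(s[v-40:v+40,u-32:u+33],(392,480),interpolation=cv2.INTER_CUBIC);print(u-32,v-40)
cv2.imwrite('pics/c5.png',z)
E
```

```text
t 6.8167 pos [0.45643336 0.11814186 0.28948251] ang x 162.39366776674882 shift units x,y 0.004726142154915803 0.006995032247116708 z 0.06580417584921394 w 0.765740222615207 F [-0.03717062 -0.25354038 -2.24773694] 68.87773633003235
[275.03567263 230.33406435]
[280.09430393 154.09327428]
[330.61261101 236.99034389]
235 196
248 114
```

View pics/c5.png

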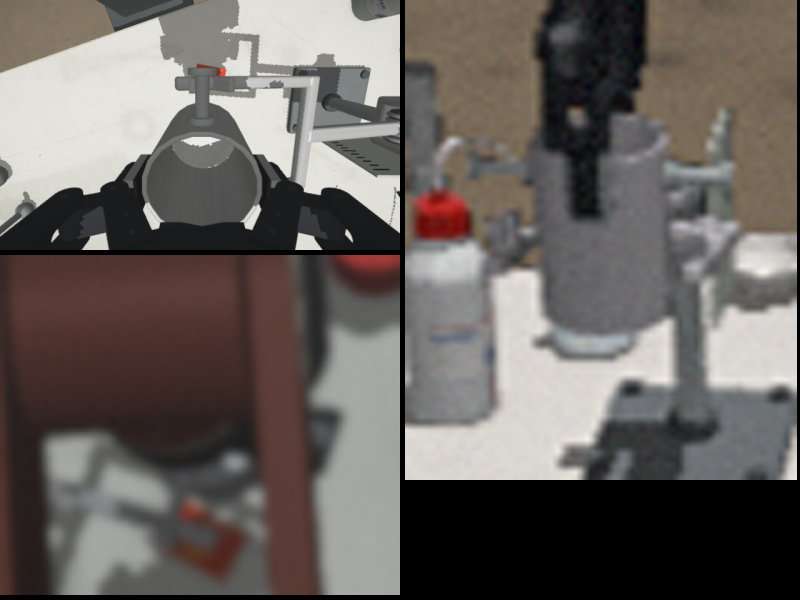

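Side view: the pins at rows 165 and 172 (crop) are above the ears at row 235, and the lateral alignment looks right. I'll take one closer crop of the visible pin over its notch.

```bash
python3 - <<'E'
from h import *
a=cv2.imread('pics/w2.png')
s=cv2.imread('pics/s2.png')
z=np.zeros((600,800,3),np.uint8)
z[:600,:480]=cv2.resize(a[95:220,265:365],(480,600),interpolation=cv2.INTER_CUBIC)
z[:250,490:790]=cv2.resize(s[135:160,285:315],(300,250),interpolation=cv2.INTER_CUBIC)
z[260:510,490:790]=cv2.resize(s[135:160,255:285],(300,250),interpolation=cv2.INTER_CUBIC)
cv2.imwrite('pics/c6.png',z)
E
```

```text
(no output)
```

View pics/c6.png

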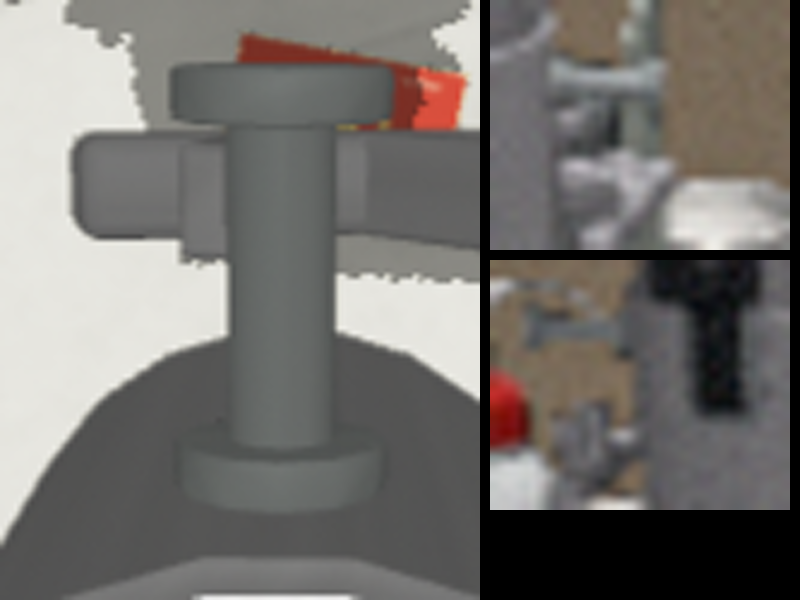

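The pin (column 282) sits almost at the middle of the ears (180–365). I'll check the lateral fit numerically.

```bash
python3 - <<'E'
from h import *
c=get_calibration('wrist');s,a=pose();p=s['tool_pos'];print(p,a)
ex=np.array([np.cos(np.radians(-17.7)),np.sin(np.radians(-17.7)),0])
# prong far top edges (rows 130..240 at crop col ~130: beyond seat), z~.245 top
for z in(.243,.247):
    A=atz(c,265+130/4.8,95+132/4.8,z);B=atz(c,265+130/4.8,95+238/4.8,z);print('prong edges',A,B,'width',np.linalg.norm(A-B),'lateral',A@ex,B@ex)
for z in(.280,.283,.286):
    D=atz(c,265+282/4.8,95+125/4.8,z+.004);C=atz(c,265+282/4.8,95+445/4.8,z+.004);print('disc in,collar out',D@ex,C@ex,np.linalg.norm(D-C),'y',D)
print('tcp lateral',p@ex)
E
```

```text
[0.45726572 0.11844998 0.29192102] 162.396518422883
prong edges [0.39762186 0.12285927 0.243     ] [0.407248   0.11955613 0.243     ] width 0.010177093282640045 lateral 0.34144574899147245 0.3516204617347243
prong edges [0.39752962 0.12325047 0.247     ] [0.40692626 0.12002608 0.247     ] width 0.009934467364442033 lateral 0.341238937659652 0.3511710812377039
disc in,collar out 0.3388132878766271 0.3627571192601011 0.023943872829193 y [0.39955864 0.13758647 0.284     ]
disc in,collar out 0.3386703098799249 0.3620475684518705 0.02337729903695195 y [0.39942125 0.13762626 0.287     ]
disc in,collar out 0.33852733188322276 0.36133801764363976 0.022810725244710825 y [0.39928387 0.13766606 0.29      ]
tcp lateral 0.39960672893572313
```

The pail should shift 4 mm toward +tool x and about 3 mm outward. First I average the hanging weight, then I lower.

```bash
cat >> h.py <<'E'
def avg(n=8):
    F=[];P=[]
    for i in range(n):
        grab_frame('side');s=state();F.append(s['contact_force']);P.append(s['tool_pos'])
    F=np.array(F);print('t',s['time'],'F',F.mean(0).round(2),'sd',F.std(0).round(2),'pos',np.mean(P,0).round(4),'w',s['gripper_width'])
E
python3 -c "
from h import *
avg(16)"
```

```text
t 7.7667 F [-0.02 -0.05 -2.76] sd [0.39 0.48 0.65] pos [0.4579 0.1189 0.2932] w 0.76277646856872
```

Request:
move_arm:
  targets:
    - [[60,0.0065,-0.002,0,0],[60,0,0,0.015,0],[60,0,-0.001,0.015,0],[60,0,-0.001,0.015,0],[60,0,-0.001,0.01,0]]

```text
time: 8.18
tool_pos: [0.4522, 0.1171, 0.2571]
tool_rot: [-0.001, 0.153, 0.988, -0.0]
contact_force: [-0.1, 0.6, -2.3]
gripper_width: 0.764
grasp_force: 69.0
```

```bash
python3 -c "
from h import *
avg(8)"
```

```text
t 8.5833 F [-0.05  1.15 -3.16] sd [0.48 0.57 0.52] pos [0.4526 0.1173 0.2585] w 0.7670638394131443
```

Request:
move_arm:
  targets:
    - [[60,0,0,0.004,0],[60,0,0,0.004,0],[60,0,0,0.004,0],[60,0,-0.001,0.004,0],[60,0,-0.001,0.004,0]]

```text
time: 9.0
tool_pos: [0.4526, 0.116, 0.247]
tool_rot: [0.0, 0.153, 0.988, -0.0]
contact_force: [0.3, -0.5, -1.5]
gripper_width: 0.769
grasp_force: 69.0
```

Request:
move_arm:
  targets:
    - [[60,0,-0.001,0.004,0],[60,0,-0.001,0.004,0],[60,0,-0.001,0.004,0],[60,0,-0.001,0.004,0],[60,0,-0.001,0.004,0]]

```text
time: 9.42
tool_pos: [0.4517, 0.1133, 0.2351]
tool_rot: [0.0, 0.153, 0.988, 0.0]
contact_force: [1.5, 1.3, -2.2]
gripper_width: 0.767
grasp_force: 69.0
```

```bash
python3 -c "
from h import *
avg(8)"
```

```text
t 9.8167 F [ 0.9   1.42 -2.17] sd [0.52 0.62 0.52] pos [0.4517 0.1133 0.2352] w 0.767260046728017
```

Request:
move_arm:
  targets:
    - [[60,0,0,0.004,0],[60,0,0,0.004,0],[60,0,0,0.004,0],[60,0,0,0.004,0],[60,0,0,0.004,0]]

```text
time: 10.23
tool_pos: [0.4516, 0.1132, 0.2229]
tool_rot: [-0.0, 0.153, 0.988, -0.0]
contact_force: [0.0, 1.6, -2.1]
gripper_width: 0.767
grasp_force: 69.0
```

Request:
move_arm:
  targets:
    - [[60,0,0,0.004,0],[60,0,0,0.004,0],[60,0,0,0.004,0],[60,0,0,0.004,0],[60,0,0,0.004,0]]

```text
time: 10.65
tool_pos: [0.4517, 0.1132, 0.2111]
tool_rot: [0.0, 0.153, 0.988, -0.0]
contact_force: [-0.4, -0.1, -0.6]
gripper_width: 0.767
grasp_force: 69.1
```

```bash
python3 -c "
from h import *
avg(8)"
```

```text
t 11.05 F [ 0.38  0.89 -1.51] sd [0.95 0.44 0.39] pos [0.4517 0.1132 0.2112] w 0.7691170996390001
```

Request:
move_arm:
  targets:
    - [[60,0,0,0.004,0],[60,0,0,0.004,0],[60,0,0,0.004,0],[60,0,-0.001,0.004,0],[60,0,0,0.004,0]]

```text
time: 11.47
tool_pos: [0.4516, 0.1125, 0.1991]
tool_rot: [0.0, 0.153, 0.988, 0.0]
contact_force: [-0.0, -0.1, -0.9]
gripper_width: 0.764
grasp_force: 69.1
```

Request:
move_arm:
  targets:
    - [[60,0,0,0.004,0],[60,0,-0.001,0.004,0],[60,0,0,0.003,0],[60,0,0,0.002,0],[60,0,0,0,0]]

```text
time: 11.88
tool_pos: [0.4514, 0.1122, 0.1914]
tool_rot: [0.0, 0.153, 0.988, 0.0]
contact_force: [2.4, 2.1, -1.4]
gripper_width: 0.763
grasp_force: 69.2
```

```bash
python3 -c "
from h import *
avg(12)"
```

```text
t 12.4833 F [ 1.87  1.5  -0.6 ] sd [0.74 0.5  0.58] pos [0.4514 0.1122 0.1917] w 0.7631006907988042
```

The sideways force suggests the pin is bearing on the outer ear, so I ease it inward.

Request:
move_arm:
  targets:
    - [[60,-0.001,0.0015,0.002,0],[60,-0.001,0.0015,0.002,0],[60,0,0.0015,0.002,0],[60,0,0,0.002,0],[60,0,0,0,0]]

```text
time: 12.9
tool_pos: [0.453, 0.114, 0.1861]
tool_rot: [-0.0, 0.153, 0.988, -0.001]
contact_force: [-1.9, -1.2, -0.4]
gripper_width: 0.768
grasp_force: 69.2
```

```bash
python3 -c "
from h import *
avg(12)"
```

```text
t 13.5 F [-1.3  -2.15 -0.06] sd [0.41 0.47 0.36] pos [0.4532 0.1142 0.1867] w 0.7702089691224219
```

Request:
move_arm:
  targets:
    - [[60,0,-0.001,0,0],[60,0,-0.001,0,0],[60,0,0,0,0],[60,0,0,0,0],[60,0,0,0,0]]

```text
time: 13.92
tool_pos: [0.4531, 0.1134, 0.1869]
tool_rot: [0.0, 0.153, 0.988, 0.0]
contact_force: [0.9, 2.5, -0.1]
gripper_width: 0.77
grasp_force: 69.2
```

```bash
python3 -c "
from h import *
avg(14)"
```

```text
t 14.6167 F [ 0.74  1.4  -0.05] sd [0.39 0.31 0.45] pos [0.453  0.1132 0.1868] w 0.7662019298292477
```

Vertical load has transferred to the fork. I release gradually.

Request:
move_arm:
  targets:
    - [[60,0,0.0008,0,0],[60,0,0,0,0],[78,0,0,0,0],[80,0,0,0,0],[83,0,0,0,0]]

```text
time: 15.03
tool_pos: [0.4528, 0.1135, 0.1865]
tool_rot: [-0.0, 0.153, 0.988, -0.0]
contact_force: [0.6, -0.6, 0.5]
gripper_width: 0.83
grasp_force: 0.0
```

Request:
move_arm:
  targets:
    - [[88,0,0,0,0],[94,0,0,0,0],[100,0,0,0,0],[100,0,0,0,0],[100,0,0,0,0]]

```text
time: 15.45
tool_pos: [0.453, 0.1136, 0.1867]
tool_rot: [-0.0, 0.153, 0.988, 0.0]
contact_force: [-1.1, 0.5, 0.4]
gripper_width: 1.006
grasp_force: 0.0
```

```bash
python3 - <<'E'
from h import *
avg(12)
c=get_calibration('wrist');np.save('w3.npy',np.array([c],dtype=object),allow_pickle=True)
shot('wrist','w3');shot('side','s3');shot('top','t3')
E
```

```text
t 16.05 F [-0.15  0.06 -0.05] sd [0.35 0.34 0.74] pos [0.453  0.1136 0.1867] w 1.0053961806799696
```

Request:
move_arm:
  targets:
    - [[100,0,0,-0.02,0],[100,0,0,-0.03,0],[100,0,0,-0.04,0],[100,0,0,-0.065,0],[100,0,0,-0.065,0]]

```text
time: 16.62
tool_pos: [0.4522, 0.1135, 0.3198]
tool_rot: [-0.001, 0.153, 0.988, -0.0]
contact_force: [1.4, 0.0, 0.2]
gripper_width: 1.0
grasp_force: 0.0
```

Request:
move_arm:
  targets:
    - [[100,0,0,-0.065,0],[100,0,0,-0.065,0],[100,0,0,-0.065,0],[100,0,0,0,0],[100,0,0,0,0]]

```text
time: 17.03
tool_pos: [0.4536, 0.1137, 0.4404]
tool_rot: [0.004, 0.153, 0.988, 0.001]
contact_force: [0.0, -0.4, -0.8]
gripper_width: 0.999
grasp_force: 0.0
```

```bash
python3 - <<'E'
from h import *
c=get_calibration('wrist');np.save('w4.npy',np.array([c],dtype=object),allow_pickle=True)
shot('wrist','w4');shot('side','s4');shot('top','t4')
print(proj(c,[.453,.1136,.198]),proj(get_calibration('side'),[.453,.1136,.198]))
go(.470,-.313,.13)
E
```

```text
[321.57381646 167.73064722] [280.69616985 169.41967687]
t 17.1833 pos [0.45266175 0.11357052 0.43444815] ang x 162.42428397958952 shift units x,y -0.24223102579343028 -0.6690368530005546 z 0.507413586846928 w 1.0019795436891836 F [-0.51417287  0.43245507 -1.13012303] 0.0
```

Request:
move_arm:
  targets:
    - [[100,-0.022,-0.0608,0,0],[100,-0.022,-0.0608,0,0],[100,-0.022,-0.0608,0,0],[100,-0.022,-0.0608,0,0],[100,-0.022,-0.0608,0,0]]

```text
time: 17.6
tool_pos: [0.4601, -0.0817, 0.4336]
tool_rot: [-0.002, 0.153, 0.988, 0.0]
contact_force: [0.7, 0.7, 0.7]
gripper_width: 1.001
grasp_force: 0.0
```

Request:
move_arm:
  targets:
    - [[100,-0.022,-0.0608,0,0],[100,-0.022,-0.0608,0,0],[100,-0.022,-0.0608,0,0],[100,-0.022,-0.0608,0,0],[100,-0.022,-0.0608,0,0]]

```text
time: 18.02
tool_pos: [0.4679, -0.2757, 0.4334]
tool_rot: [-0.002, 0.153, 0.988, 0.001]
contact_force: [1.3, -0.7, 0.8]
gripper_width: 0.997
grasp_force: 0.0
```

Request:
move_arm:
  targets:
    - [[100,-0.022,-0.0608,0,0],[100,0,0,0.05,0],[100,0,0,0.06,0],[100,0,0,0.06,0],[100,0,0,0.03,0]]

```text
time: 18.43
tool_pos: [0.4681, -0.3115, 0.3078]
tool_rot: [-0.005, 0.153, 0.988, 0.003]
contact_force: [-0.9, -0.3, -0.2]
gripper_width: 1.004
grasp_force: 0.0
```

```bash
python3 - <<'E'
from h import *
grab_frame('side');go(.470,-.313,.136)
c=get_calibration('wrist');np.save('w5.npy',np.array([c],dtype=object),allow_pickle=True)
print(proj(c,[.470,-.313,.145]),proj(c,[.470,-.313,.05]))
w=shot('wrist','w5')[:,:,::-1]
cv2.line(w:=w.copy(),tuple(int(v) for v in proj(c,[.470,-.313,.145])),tuple(int(v) for v in proj(c,[.470,-.313,.05])),(0,0,255),1)
w4=cv2.imread('pics/w4.png');s=cv2.imread('pics/s4.png')
z=np.zeros((600,800,3),np.uint8)
z[:300,:480]=cv2.resize(w,(480,300),interpolation=cv2.INTER_AREA)
z[305:600,:480]=cv2.resize(w4[90:290,160:485],(480,295),interpolation=cv2.INTER_CUBIC)
z[:400,485:797]=cv2.resize(s[130:230,242:320],(312,400),interpolation=cv2.INTER_CUBIC)
cv2.imwrite('pics/c7.png',z)
E
```

```text
t 18.4833 pos [ 0.46725721 -0.31056628  0.30474328] ang x 162.38910217822476 shift units x,y -0.005584280567185084 -0.0024830345270082745 z 0.2812388043848152 w 0.9979968894934536 F [-0.69729597 -0.17227189 -2.65919197] 0.0
[319.23097057 195.48479056] [319.57439666 174.36134256]
```

View pics/c7.png

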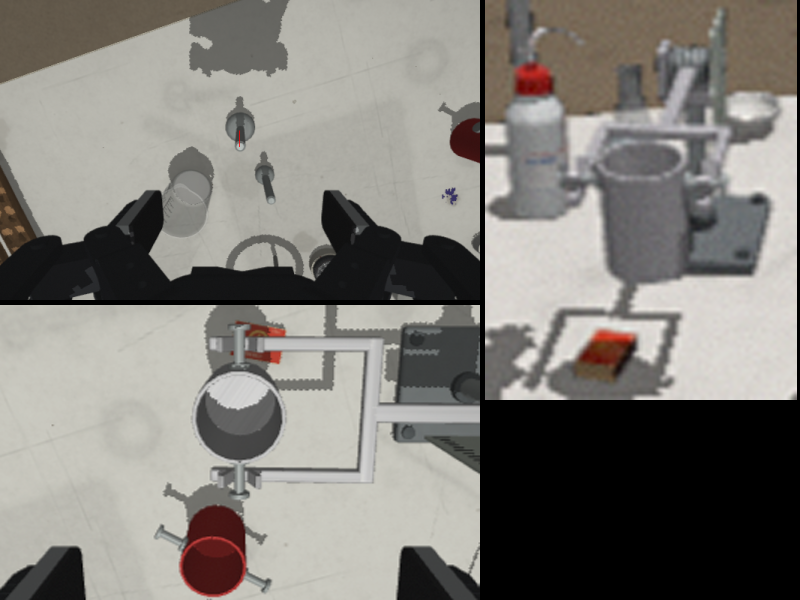

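The prediction lands on the stem top at about (320,196). The pail hangs level in both notches, with its rim centre at about (322.5,162.5) in w4. Next I grip the bob.

```bash
python3 - <<'E'
from h import *
c=np.load('w4.npy',allow_pickle=True)[0]
for z in(.19,.198,.205):
    P=atz(c,322.5,162.5,z);L=[atz(c,160+x*325/480,162.5,z) for x in(192,288)];print(P,np.linalg.norm(L[0]-L[1]))
E
```

```text
[0.44941003 0.11575521 0.19      ] 0.06825792275459194
[0.44810051 0.11615804 0.198     ] 0.06677709814780482
[0.44695468 0.11651052 0.205     ] 0.06548137661686612
```

Request:
move_arm:
  targets:
    - [[100,-0.0045,-0.0025,0.04,0],[100,0,0,0.05,0],[100,0,0,0.05,0],[100,0,0,0.05,0],[100,0,0,0.05,0]]

```text
time: 18.95
tool_pos: [0.4729, -0.3154, 0.172]
tool_rot: [0.001, 0.153, 0.988, -0.001]
contact_force: [0.2, -0.7, 0.7]
gripper_width: 1.001
grasp_force: 0.0
```

Request:
move_arm:
  targets:
    - [[100,0,0,0.035,0],[100,0,0,0,0],[0,0,0,0,0],[0,0,0,0,0],[0,0,0,0,0]]

```text
time: 19.37
tool_pos: [0.4738, -0.3162, 0.1539]
tool_rot: [0.002, 0.153, 0.988, -0.001]
contact_force: [0.4, -0.3, -0.7]
gripper_width: 0.603
grasp_force: 0.0
```

Request:
move_arm:
  targets:
    - [[0,0,0,0,0],[0,0,0,0,0],[0,0,0,0,0],[0,0,0,0,0],[0,0,0,0,0]]

```text
time: 19.78
tool_pos: [0.473, -0.3154, 0.152]
tool_rot: [0.001, 0.153, 0.988, -0.0]
contact_force: [0.2, 1.6, 4.4]
gripper_width: 0.107
grasp_force: 58.6
```

Request:
move_arm:
  targets:
    - [[0,0,0,0,0],[0,0,0,0,0],[0,0,0,0,0],[0,0,0,0,0],[0,0,0,0,0]]

```text
time: 20.2
tool_pos: [0.4731, -0.3154, 0.152]
tool_rot: [0.001, 0.153, 0.988, -0.0]
contact_force: [0.0, 1.1, 7.0]
gripper_width: 0.109
grasp_force: 58.7
```

The grip is high on the stem, so I regrip 12 mm lower.

Request:
move_arm:
  targets:
    - [[40,0,0,0,0],[40,0,0,0,0],[40,0,0,0.01,0],[40,0,0,0.01,0],[40,0,0,0,0]]

```text
time: 20.62
tool_pos: [0.4713, -0.3142, 0.1362]
tool_rot: [-0.002, 0.153, 0.988, 0.001]
contact_force: [-0.8, -0.1, -1.2]
gripper_width: 0.397
grasp_force: 0.0
```

Request:
move_arm:
  targets:
    - [[0,0,0,0,0],[0,0,0,0,0],[0,0,0,0,0],[0,0,0,0,0],[0,0,0,0,0]]

```text
time: 21.03
tool_pos: [0.4722, -0.3149, 0.1384]
tool_rot: [-0.0, 0.153, 0.988, 0.0]
contact_force: [0.5, -0.8, -2.8]
gripper_width: 0.116
grasp_force: 58.4
```

Request:
move_arm:
  targets:
    - [[0,0,0,0,0],[0,0,0,-0.003,0],[0,0,0,-0.01,0],[0,0,0,-0.03,0],[0,0,0,-0.05,0]]

```text
time: 21.45
tool_pos: [0.4706, -0.3135, 0.1916]
tool_rot: [-0.003, 0.153, 0.988, 0.002]
contact_force: [0.3, -0.4, -1.9]
gripper_width: 0.12
grasp_force: 58.6
```

```bash
python3 - <<'E'
from h import *
avg(12);shot('side','s6');go(.452,.114,.43);print(pose()[0]['ft_torque'])
E
```

```text
t 22.05 F [ 0.43 -0.06 -1.75] sd [0.97 0.7  1.46] pos [ 0.4726 -0.3152  0.1952] w 0.12294468334151246
t 22.1 pos [ 0.47217298 -0.31485963  0.19380845] ang x 162.421565247666 shift units x,y 0.24791893692836345 0.6712355153431123 z -0.39365257990011726 w 0.12097982553885261 F [ 0.64495981 -0.76787937 -1.34688171] 58.58714895111916
[-0.03422847 -0.01642476  0.03497226]
```

Request:
move_arm:
  targets:
    - [[0,0,0,-0.065,0],[0,0,0,-0.065,0],[0,0,0,-0.065,0],[0,0,0,-0.065,0],[0,0,0,-0.065,0]]

```text
time: 22.52
tool_pos: [0.4722, -0.3148, 0.3912]
tool_rot: [-0.0, 0.153, 0.988, 0.0]
contact_force: [1.0, -1.1, -1.7]
gripper_width: 0.118
grasp_force: 58.9
```

Request:
move_arm:
  targets:
    - [[0,0,0,-0.065,0],[0,0.0225,0.061,0,0],[0,0.0225,0.061,0,0],[0,0.0225,0.061,0,0],[0,0.0225,0.061,0,0]]

```text
time: 22.93
tool_pos: [0.4648, -0.1579, 0.4286]
tool_rot: [0.0, 0.153, 0.988, 0.0]
contact_force: [0.8, 0.5, -1.9]
gripper_width: 0.12
grasp_force: 59.0
```

Request:
move_arm:
  targets:
    - [[0,0.0225,0.061,0,0],[0,0.0225,0.061,0,0],[0,0.0225,0.061,0,0],[0,0.0225,0.061,0,0],[0,0.0225,0.061,0,0]]

```text
time: 23.35
tool_pos: [0.4554, 0.0374, 0.4285]
tool_rot: [0.0, 0.153, 0.988, 0.0]
contact_force: [0.7, -0.7, -2.0]
gripper_width: 0.119
grasp_force: 59.0
```

Request:
move_arm:
  targets:
    - [[0,0.0225,0.061,0,0],[0,0,0,0,0],[0,0,0,0,0],[0,0,0,0,0],[0,0,0,0,0]]

```text
time: 23.77
tool_pos: [0.4544, 0.0736, 0.4284]
tool_rot: [-0.0, 0.154, 0.988, -0.0]
contact_force: [0.4, -0.0, -2.4]
gripper_width: 0.119
grasp_force: 59.2
```

```bash
python3 - <<'E'
from h import *
avg(10);go(.452,.114,.255)
E
```

```text
t 24.2667 F [-0.15  0.06 -1.89] sd [0.39 0.51 0.57] pos [0.4544 0.0738 0.4285] w 0.1190949654901294
t 24.2667 pos [0.45428325 0.07442401 0.42851846] ang x 162.39676335894458 shift units x,y 0.023575085926332617 0.0617204694547874 z 0.2891974288381285 w 0.1190949654901294 F [-0.073996    0.71524889 -0.88494779] 59.17011905085019
```

Request:
move_arm:
  targets:
    - [[0,0.024,0.0625,0,0],[0,0,0,0,0],[0,0,0,0.03,0],[0,0,0,0.045,0],[0,0,0,0.045,0]]

```text
time: 24.68
tool_pos: [0.4522, 0.1152, 0.3569]
tool_rot: [0.001, 0.152, 0.988, 0.0]
contact_force: [-0.3, -0.6, -2.8]
gripper_width: 0.118
grasp_force: 59.3
```

```bash
python3 - <<'E'
from h import *
avg(4)
c=get_calibration('wrist');w=shot('wrist','w7');shot('side','s7');s,a=pose()
g=cv2.cvtColor(w,cv2.COLOR_RGB2GRAY)
# predicted rim outline and stem for a code check: mean edge strength on rim circles at shifted centres
e=cv2.GaussianBlur(cv2.magnitude(cv2.Sobel(g,cv2.CV_32F,1,0),cv2.Sobel(g,cv2.CV_32F,0,1)),(0,0),1)
best=[]
for dx in np.arange(-.012,.0121,.001):
  for dy in np.arange(-.012,.0121,.001):
    v=0
    for th in np.linspace(0,2*np.pi,120):
      u=proj(c,[.450+dx+.033*np.cos(th),.115+dy+.033*np.sin(th),.198]); 
      if 0<=u[0]<639 and 0<=u[1]<399: v+=e[int(round(u[1])),int(round(u[0]))]
    best.append((v,.450+dx,.115+dy))
print(sorted(best)[-4:]);go(.452,.114,.27)
print(proj(c,[.450,.115,.198]))
E
```

```text
t 24.8833 F [-0.6  -0.07 -3.81] sd [0.41 0.69 1.74] pos [0.4505 0.1148 0.3526] w 0.11581653535319252
[(np.float32(16284.392), np.float64(0.455), np.float64(0.11600000000000002)), (np.float32(16538.99), np.float64(0.454), np.float64(0.11100000000000002)), (np.float32(16660.941), np.float64(0.455), np.float64(0.11100000000000002)), (np.float32(17091.082), np.float64(0.454), np.float64(0.11600000000000002))]
t 24.9833 pos [0.45254739 0.11479679 0.35902057] ang x 162.42552838900897 shift units x,y 0.00046875294584312145 -0.0015414678772859016 z 0.14836761820390298 w 0.11829457411085043 F [ 0.76882363 -0.60631349 -1.0810054 ] 59.3139168730886
[322.01633637 187.12299902]
```

Request:
move_arm:
  targets:
    - [[0,0,0,0.03,0],[0,0,0,0.035,0],[0,0,0,0.035,0],[0,0,0,0.025,0],[0,0,0,0.015,0]]

```text
time: 25.4
tool_pos: [0.4521, 0.1147, 0.2727]
tool_rot: [0.0, 0.153, 0.988, 0.0]
contact_force: [-0.3, 0.5, -1.7]
gripper_width: 0.122
grasp_force: 59.3
```

```bash
python3 -c "
from h import *
avg(8)"
```

```text
t 25.8 F [-0.18  0.21 -2.21] sd [0.48 0.56 0.59] pos [0.4524 0.1148 0.2737] w 0.12031976916992933
```

Request:
move_arm:
  targets:
    - [[0,0,0,0.008,0],[0,0,0,0.008,0],[0,0,0,0.006,0],[0,0,0,0.004,0],[0,0,0,0.004,0]]

```text
time: 26.22
tool_pos: [0.4516, 0.1147, 0.2538]
tool_rot: [-0.0, 0.153, 0.988, -0.0]
contact_force: [-0.2, 0.1, -1.8]
gripper_width: 0.122
grasp_force: 59.3
```

Request:
move_arm:
  targets:
    - [[0,0,0,0.004,0],[0,0,0,0.004,0],[0,0,0,0.004,0],[0,0,0,0.004,0],[0,0,0,0.004,0]]

```text
time: 26.63
tool_pos: [0.4519, 0.1147, 0.2424]
tool_rot: [0.0, 0.153, 0.988, 0.0]
contact_force: [-0.1, -0.6, -2.0]
gripper_width: 0.116
grasp_force: 59.4
```

Request:
move_arm:
  targets:
    - [[0,0,0.0005,0.004,0],[0,0,0.0005,0.004,0],[0,0,0.0005,0.004,0],[0,0,0.0005,0.004,0],[0,0,0.0005,0.004,0]]

```text
time: 27.05
tool_pos: [0.4524, 0.1162, 0.2304]
tool_rot: [0.0, 0.153, 0.988, 0.0]
contact_force: [-0.9, 0.0, -0.5]
gripper_width: 0.122
grasp_force: 59.4
```

```bash
python3 -c "
from h import *
avg(10)"
```

```text
t 27.55 F [-0.   -0.08 -1.17] sd [0.53 0.41 0.47] pos [0.4523 0.1162 0.2305] w 0.11674783086285209
```

Request:
move_arm:
  targets:
    - [[0,0,0.0005,0.004,0],[0,0,0.0005,0.004,0],[0,0,0.0005,0.004,0],[0,0,0.0005,0.004,0],[0,0,0.0005,0.004,0]]

```text
time: 27.97
tool_pos: [0.4528, 0.1176, 0.2182]
tool_rot: [0.0, 0.153, 0.988, -0.0]
contact_force: [-0.8, -0.2, -0.4]
gripper_width: 0.121
grasp_force: 59.5
```

Request:
move_arm:
  targets:
    - [[0,0,0.0005,0.004,0],[0,0,0.0005,0.003,0],[0,0,0,0.002,0],[0,0,0,0,0],[0,0,0,0,0]]

```text
time: 28.38
tool_pos: [0.4529, 0.1182, 0.2131]
tool_rot: [-0.0, 0.153, 0.988, -0.0]
contact_force: [-0.5, -0.4, 0.1]
gripper_width: 0.118
grasp_force: 59.5
```

```bash
python3 -c "
from h import *
avg(14)"
```

```text
t 29.0833 F [-0.21 -0.   -0.08] sd [0.32 0.55 0.51] pos [0.453  0.1182 0.2132] w 0.12113939970227154
```

Request:
move_arm:
  targets:
    - [[0,0,0,0.002,0],[0,0,0,0,0],[14,0,0,0,0],[18,0,0,0,0],[24,0,0,0,0]]

```text
time: 29.5
tool_pos: [0.453, 0.1182, 0.212]
tool_rot: [0.0, 0.153, 0.988, 0.0]
contact_force: [-0.4, 0.0, -1.0]
gripper_width: 0.238
grasp_force: 0.0
```

Request:
move_arm:
  targets:
    - [[32,0,0,0,0],[45,0,0,0,0],[60,0,0,0,0],[60,0,0,0,0],[60,0,0,0,0]]

```text
time: 29.92
tool_pos: [0.4529, 0.1182, 0.2119]
tool_rot: [0.0, 0.153, 0.988, 0.0]
contact_force: [-0.2, -0.5, -0.5]
gripper_width: 0.597
grasp_force: 0.0
```

```bash
python3 - <<'E'
from h import *
avg(8);a=shot('side','s8').astype(int)
for i in range(10): b=grab_frame('side').astype(int)
d=np.abs(a-b).max(2)[120:230,240:330];print('motion px',(d>40).sum(),d.max())
E
```

```text
t 30.3167 F [ 0.02  0.17 -0.36] sd [0.45 0.51 0.57] pos [0.4529 0.1182 0.2119] w 0.5989329611030936
motion px 0 30
```

Everything is still. I retreat straight up, then check for motion and find the stem by code.

Request:
move_arm:
  targets:
    - [[60,0,0,-0.01,0],[60,0,0,-0.02,0],[60,0,0,-0.04,0],[60,0,0,-0.06,0],[60,0,0,-0.06,0]]

```text
time: 31.28
tool_pos: [0.4523, 0.1181, 0.3274]
tool_rot: [-0.001, 0.153, 0.988, -0.0]
contact_force: [1.5, -0.9, 0.1]
gripper_width: 0.597
grasp_force: 0.0
```

Request:
move_arm:
  targets:
    - [[60,0,0,-0.06,0],[60,0,0,-0.06,0],[60,0,0,-0.03,0],[60,0,0,0,0],[60,0,0,0,0]]

```text
time: 31.7
tool_pos: [0.4533, 0.1182, 0.4186]
tool_rot: [0.002, 0.153, 0.988, 0.001]
contact_force: [-0.4, -0.1, -1.3]
gripper_width: 0.602
grasp_force: 0.0
```

```bash
python3 - <<'E'
from h import *
for i in range(12): grab_frame('side')
a=shot('side','s9');C=get_calibration('side')
for i in range(10): b=grab_frame('side')
d=np.abs(a.astype(int)-b.astype(int)).max(2)[120:230,240:330];print('motion',(d>40).sum())
e=cv2.imread('pics/s4.png')[:,:,::-1].astype(int)
# stem top expected ~ foot .0725+.145
print(proj(C,[.450,.119,.2165]),proj(C,[.450,.119,.157]),proj(C,[.450,.119,.07]))
g=cv2.cvtColor(a,cv2.COLOR_RGB2GRAY)
for r in range(152,236,3): print(r,''.join(' .:-=+*#%@'[::-1][min(9,int(v)//26)] for v in g[r,250:312]))
go(.452,.114)
E
```

```text
Traceback (most recent call last):
ValueError: 200 camera calls are used up
```

```bash
python3 - <<'E'
from h import *
C=get_calibration('side');import os
print(os.path.exists('pics/s9.png'))
a=cv2.imread('pics/s9.png');b=cv2.imread('pics/s8.png')
d=np.abs(a.astype(int)-b.astype(int)).max(2);print('pail body diff',(d[190:225,262:300]>40).sum())
print(proj(C,[.450,.119,.2165]),proj(C,[.450,.119,.157]),proj(C,[.450,.119,.07]))
g=cv2.cvtColor(a,cv2.COLOR_BGR2GRAY)
for r in range(150,236,3): print(r,''.join('@%#*+=-:. '[min(9,int(v)//26)] for v in g[r,245:315]))
E
```

```text
True
pail body diff 57
[279.1091644  163.13166413] [280.287688   180.81624945] [281.9069694  205.11471936]
150 ++++*%%######%*++*++++++++++++*****#*+++***#*-::-+###++++++++*+++*+**+
153 +*++*#######*#*+++++++++++++++*#******++++**-:--=****==+*++=:::----==+
156 ++*=----:::::::-=++++++++++*+##******+++++++-::=****+++++=:.....:::-==
159 *++=---::::::---+-::::::::..:-=-------:...:--:=+****::+*++==:..:--==+=
162 .:=+++++=======++-:.........-=---------:.:----=+****--+*+****+*+****+-
165 ..-++++++=======+=:........:===-=++++====-:---=+****=-++::=+**+-::::.:
168 ++*++++++++++++===:......:::---::=**+-::::::::::-::-:::----:..........
171 ..:+++++++======++:....:=-:-===--=**++==+===--=******++=-:-:..........
174 ..:=+++++=======++:....::--=-::::=+**=:........-****=::--=:...........
177 ...-++++++======++:...:---=:...::=****+++==-:..-+***+-::--:...........
180 ****++++++======++-:-===-=--=+*++*************+++***+-::=*+++++#%%#*-.
183 *****++++++===+++=-:-++=+--=++++++***********+=+****++==+++++++++++*-.
186 ................:==-:-++++***+++===++=====++++*+=----:--==++++++++*=:.
189 ..............
[... 481 characters left out ...]
+*#+:....................
210 ..........::::::=**:..........:=+*******+*+++**+:.....................
213 +***++**+=:....=**-....:-+*+++====-:.......:+*+:......................
216 *++++*++-.....-**=:..-+#########%%#-.......-**+:......................
219 +++++++-:::..-+*-..-*%%%%%#%###%%#**+**+=:.-*+:.......................
222 +++++++:-+***+**+=+##******##%@#*+**+++++*+*+-........................
225 +++*+-....-+**+:.=*****++******++*+++++**+***-=-:.....................
228 +***+==:.:.:.......:=++++**+**++*++++++-::::..........................
231 *+:....:::::..........................................................
234 ...:::::..::::........................................................
```

The picture text shows the stem upright at columns 278–282 with its top near row 164, as predicted, and the pail is upright. I wait briefly, then hand in.

Request:
move_arm:
  targets:
    - [[60,0,0,0,0],[60,0,0,0,0],[60,0,0,0,0],[60,0,0,0,0],[60,0,0,0,0]]

```text
time: 32.92
tool_pos: [0.4529, 0.1182, 0.4159]
tool_rot: [0.0, 0.153, 0.988, 0.0]
contact_force: [-0.1, 0.4, -0.3]
gripper_width: 0.598
grasp_force: 0.0
```

```bash
python3 -c "
from h import *
print(job.job_done())"
```

```text
the job is handed in; nothing more can be done
None
```

I handed in the job at about 33 s: the last picture shows the pail hanging upright from the fork with the large weight standing in it, but the camera calls ran out before I could check for motion after the final retreat (it was still just before).

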